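# Wedge the rocking control box

### The job

The white control box on the bench rocks because its foot at the near right corner (as seen from the robot) is too short. With the fingertips, push the wooden wedge along the bench, thin end first, in under that foot from the box's right side until it is tight under the foot, then press firmly (about 10 N, for about half a second) on top of the box over that foot to feel that it no longer rocks; if it still rocks, push the wedge further and test again. Only push and press: do not lift the wedge or the box, leave the box level and about where it stands, leave the other things alone, and finish with the hand clear.

Things in the scene. Friction and masses are not known exactly. Their poses are not given: they have to be found in the camera images.
- box: White box, dark front panel facing the robot, about 3 kg, loose. Housing 200 (own x) x 260 (own y) x 75 mm high, underside 25 mm and top 100 mm above the bench. Four round rubber feet, 27 mm diameter, centres at x +-75, y +-105 mm; three stand on the bench, the one at x -75, y -105 is short. Origin: on the bench plane under the centre; x points away from the front panel, y to the left, z up.
- corner (a point): Point on the box's flat top (100 mm above the bench) straight above the short foot: where to press for the test. Unwedged, 1.5 to 4 N here tips the box this way about the diagonal through the two neighbouring feet until the short foot lands: this point sinks 7 to 13 mm; let go, the box tips back level. Firmly wedged, it hardly sinks (under 0.3 mm).
- foot_spot (a point): Point at bench height straight below the short foot's centre; the foot hangs 7 to 13 mm above it (different each time, not known beforehand). The wedge must go over this point, under the foot.
- wedge: Plain wooden wedge, 0.1 kg, lying flat on the bench on the box's right (-y) side: 140 mm long, 60 mm wide, straight top slope from 3 mm high at the thin end to 22 mm at the upright thick end. Origin: centre of its underside; x along it to the thin end (towards the box), y across, z up. Slides on the bench with 1 N or less.
- wedge_tip (a point): Middle of the wedge's thin edge, at bench height (70 mm ahead of its origin). When tight it is 15 to 65 mm past the foot's centre, as the gap requires.
- wedge_tail (a point): Middle of the wedge's upright thick end, 11 mm above the bench (70 mm behind its origin): where to push. The resistance climbs past about 5 N as the wedge tightens under the foot; let go, it stays put. Pushed on much harder (from about 9 N) it shoves the box along.
- wrench: Bystander: combination wrench 160 mm long, lying flat between robot and box; origin under its middle, x along it.
- hex_key: Bystander: L-shaped hex key of 6 mm bar, 90 x 32 mm, lying flat beside the wedge's path on the side away from the robot; origin at the free end of the long leg, x along that leg.
- squeeze_bottle: Bystander: translucent squeeze bottle with red nozzle, 72 mm diameter, 190 mm high, standing beyond the wedge; origin centre of its underside.
- amber_bottle: Bystander: amber bottle, 60 mm diameter, 130 mm high, behind the box; origin centre of its underside.
- tray: Bystander: open steel sample tray 150 x 120 x 40 mm to the left of the box; origin centre of its underside.
- weight: Bystander: steel knob weight, 48 mm diameter, 55 mm high, to the left of the box; origin centre of its underside.
- puck: Bystander: grey test puck, 40 mm diameter, 20 mm high, beside the wedge's path on the robot's side; origin centre of its underside.
Not all that is in view belongs to the job. There is more than one size of the wedge; the job needs the largest.

How it is judged:
On the way, in this order (a step that is already met when the one before it is completed fails the run):
1. the wedge's thin end is under the short foot and the wedge bears on it (y of wedge_tip in the frame of box above -0.1 m and x of wedge_tip in the frame of box between -0.11 and -0.04 m and contact force between wedge and box above 0.5 N), for 0.1 s.
2. the corner over the short foot is pressed with the fingers (4 N or more) and the box, borne by the wedge, stays level (y of wedge_tip in the frame of box above -0.1 m and x of wedge_tip in the frame of box between -0.11 and -0.04 m and angle between box's own z axis and vertical below 0.008 rad and contact force between the fingers and box above 4 N and contact force between wedge and box above 2 N and horizontal distance between the grasp point and corner below 0.045 m), for 0.2 s.
At the end, for the whole second after the job is handed in: The wedge lies flat on the bench with its thin edge at least 5 mm past the short foot's centre (and within 35 mm of it sideways), bears on the foot (0.2 N or more), the box is level within 0.008 rad and within 30 mm of where it stood, and both are at rest (y of wedge_tip in the frame of box above -0.1 m and x of wedge_tip in the frame of box between -0.11 and -0.04 m and angle between box's own z axis and vertical below 0.008 rad and contact force between wedge and box above 0.2 N and height (world z) of wedge below 0.004 m and angle between wedge's own z axis and vertical below 0.03 rad and distance of box from where it was at the start of the episode below 0.03 m and linear speed of each of box, wedge below 0.01 m/s); the robot touches nothing.
It fails at once if the wedge is lifted off the bench (height (world z) of wedge above 0.008 m).
It fails at once if the box is lifted (height (world z) of box above 0.012 m).
It fails at once if the box is shoved more than 30 mm (distance of box from where it was at the start of the episode above 0.03 m).
It fails at once if a bystander is moved more than 25 mm (distance of any of wrench, hex_key, squeeze_bottle, amber_bottle, tray, weight, puck from where it was at the start of the episode above 0.025 m).
It also fails if it takes over 58 s, if anything falls off the work surface, if the arm or the gripper's body presses on something with over 40 N, if the wrist force passes 120 N, or if a joint passes its speed limit or range.

### The arm

A 6-joint arm with a two-finger parallel gripper is mounted at the origin on the work surface. World frame = base frame: x ahead of the robot, y to its left, z up, the work surface at z = 0. Lengths are in m, angles in rad, forces in N, time in s.
With the tool pointing down it reaches from about 0.35 to 0.775 m from the base axis. Payload 5.5 kg.
Tool frame: the origin (TCP) lies midway between the tips of the shut fingers; the grasp point (between the pads) lies hold_point_z behind it (hold_point_z is the distance from the TCP to the grasp point, in m); z points along the fingers, y is the direction in which the jaws open and shut (so a half turn about z gives the same grasp; the last joint's range is limited). The gripper opens to 85 mm and grips with 20 to 120 N. Pads are 22 mm wide; open, the fingers measure 114 mm over their backs; the gripper's body (76 mm by 85 mm) begins 54 mm behind the grasp point. The pads swing forward as they close: fully open they stand 13 mm farther back than shut.
Start: joints at [1.118, 0.313, 0.046, 1.304, 0, 1.431], TCP at [0.177, 0.547, 0.231] pointing down, gripper open.
Joint ranges: [-2.76, 2.76], [-0.86, 1.69], [-1.03, 1.26], [-2.2, 2.34], [-1.47, 1.5], [-3.14, 3.14]. Speed limits (rad/s): [2.57, 2.57, 3.14, 3.14, 3.14, 3.14].

### API

Orientations are given as a unit quaternion [w, x, y, z].
In Python, from workcell import * gives the robot as it stands. The module is installed in compiled form; this text tells all that it offers.
- The arm moves only by the tool jog_arm, never from a script. Its argument "plan" is a list of rows, each a list of 6 numbers: the shift along the world's x, y, z in m, then the turn, a rotation vector about the world's x, y, z in degrees. A call has exactly 10 rows; each row shifts and turns the commanded pose from where the row before left it; what a row does not reach is not made up. A row lasts 1/10 s, in which the tool goes at most 50 mm and 8.59 degrees, less where a joint would pass 70% of its speed; a pose out of reach is approached as far as the arm can. A call with a gripper value outside its range is refused whole. "hand" is the opening, from 0 (shut) to 1 (fully open), set as the call begins (left out, the last holds). The fingers move at their own pace and stop on an object; "force" is the grip in N (left out, the last holds). Time passes only in rows, so rows that do not move let the fingers close, or fill a call up. It gives the time, the measured TCP pose, the force and the opening at its end, in the units of the state.
- get_state(): the state, without advancing time (a new reading comes with each control period).
- read_camera(name): name is "side" or "top" or "wrist"; returns the picture (480x640x3 uint8, red, green, blue); there is no depth.
- calibration(name): a dict with "K" (3x3 intrinsics, pixels), "world_to_cam" (4x4, takes a point from world to camera coordinates). Camera axes: x right, y down, z forward; pixel columns grow to the right and rows downward; lengths in m; the calibration is good to about 2 mm. A picture is of the moment at which its call begins: read the wrist's pose just before it. calibration takes no time and is no camera call; for the wrist camera it gives the pose at the moment of the call.
- hand_in(): hands the job in, once; it reports no verdict.
The state is a dict: "clock": time; "joint_pos": joint angles; "qvel": joint speeds; "tau": joint torques, N m; "tcp_pos": TCP position; "orientation": TCP orientation; "wrist_force": force on the tool from outside, world axes, zero at the start; "ft_torque": the same for the moment, N m; "finger_gap": finger opening in m.
Only numpy, scipy, OpenCV 4.12 (cv2) and the standard library are available. Lean on these libraries where they do the work, as an engineer would, in place of code of your own. Each camera call takes 0.05 s, during which the arm holds its last target.

## Working session

There is one attempt and no reset: what is moved stays moved. The work goes in short steps, Python scripts to look and compute and a tool call to move; the robot and the scene stay as the last step left them, time stands still between calls to the robot, and variables do not carry over. Pictures are saved under pics/ and viewed, and the job is handed in when it is done.

Besides the shell and the picture viewer there is one more tool, called after "Emit:" as name(argument=value, ...) on one line, values as JSON. jog_arm: Moves the arm, as the interface text tells. Its arguments: {"type":"object","properties":{"plan":{"type":"array","items":{"type":"array","items":{"type":"number"}}},"hand":{"type":"number"},"force":{"type":"number"}},"required":["plan"]}

```bash
mkdir -p pics
python3 - <<'E'
from workcell import *
import cv2
s=get_state();print(s)
for n in("top","side","wrist"):
    c=calibration(n);print(n,c["K"],c["world_to_cam"])
    im=read_camera(n);cv2.imwrite(f"pics/{n}0.png",im[...,::-1])
E
```

```text
{'clock': 0.0, 'joint_pos': array([1.11839668e+00, 3.14002550e-01, 4.49695105e-02, 1.30357334e+00,
       4.03030800e-05, 1.43120468e+00]), 'qvel': array([ 0.00169688, -0.00091019,  0.00025251, -0.00041998, -0.00036032,
        0.0006493 ]), 'tau': array([ 1.11399511e-04, -4.80629933e+01,  2.98533243e+01,  1.95029809e-02,
       -2.93596649e-04,  2.71285522e-06]), 'tcp_pos': array([0.17671687, 0.5466431 , 0.23040376]), 'orientation': array([-2.83264705e-04,  1.55767068e-01,  9.87793400e-01, -8.59791542e-04]), 'wrist_force': array([0.2188137 , 0.11258976, 0.08880155]), 'ft_torque': array([ 0.01604477, -0.05255382,  0.00309909]), 'finger_gap': 0.0854498619565895}
top [[608.93333949   0.         321.11029837]
 [  0.         608.93333949 243.74804746]
 [  0.           0.           1.        ]] [[ 0.01427791 -0.99987858  0.00624261  0.0697952 ]
 [-0.99374946 -0.01488114 -0.1106371   0.57084703]
 [ 0.11071656 -0.00462393 -0.99384127  1.48620628]
 [ 0.          0.          0.          1.        ]]
side [[458.03660129   0.         316.65830434]
 [  0.         458.03660129 232.3181718 ]
 [  0.           0.           1.        ]] [[ 0.77624167 -0.63037327  0.00885476 -0.38738317]
 [-0.42620386 -0.53507344 -0.7294153   0.34901611]
 [ 0.46454185  0.56242862 -0.68401383  0.66167161]
 [ 0.          0.          0.          1.        ]]
wrist [[341.73844882   0.         318.16323861]
 [  0.         341.73844882 243.40370582]
 [  0.           0.           1.        ]] [[ 0.30840696  0.95125364 -0.00128803 -0.57387791]
 [ 0.91019406 -0.29470093  0.29102942 -0.03729015]
 [ 0.27646321 -0.09092786 -0.95671324  0.37979935]
 [ 0.          0.          0.          1.        ]]
```

View pics/top0.png

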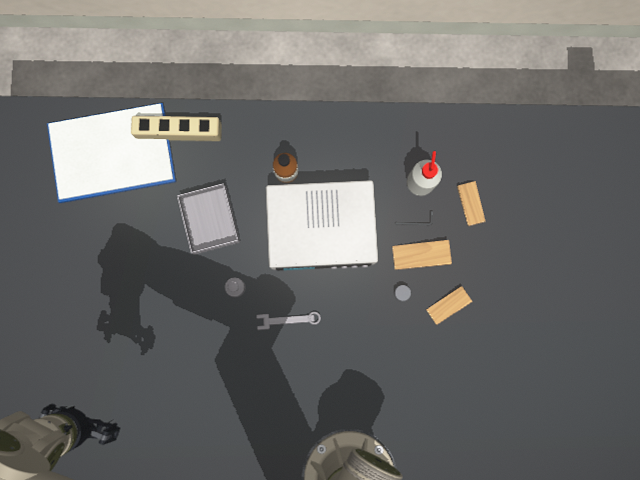

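View pics/side0.png

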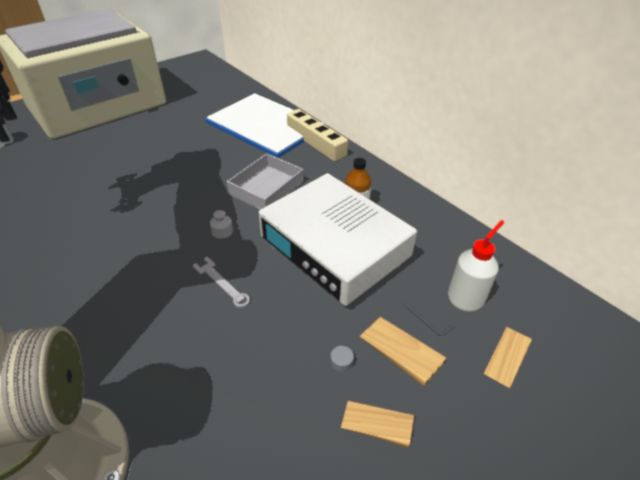

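Three wedges show in the top picture: (422,255), (471,203) and (450,305). The first is the longest and lies between the puck and the hex key, so it fits the description. I'll confirm that in enlarged crops.

Run:
```python
import cv2
a=cv2.imread("pics/top0.png")
cv2.imwrite("pics/ctop.png",cv2.resize(a[170:330,340:500],None,fx=3.75,fy=3.75,interpolation=cv2.INTER_CUBIC))
cv2.imwrite("pics/ctop2.png",cv2.resize(a[170:280,255:395],None,fx=5,fy=5,interpolation=cv2.INTER_CUBIC))
a=cv2.imread("pics/side0.png")
cv2.imwrite("pics/cside.png",cv2.resize(a[200:400,250:510],None,fx=3,fy=3,interpolation=cv2.INTER_CUBIC))
```

```text
(no output)
```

View pics/ctop.png

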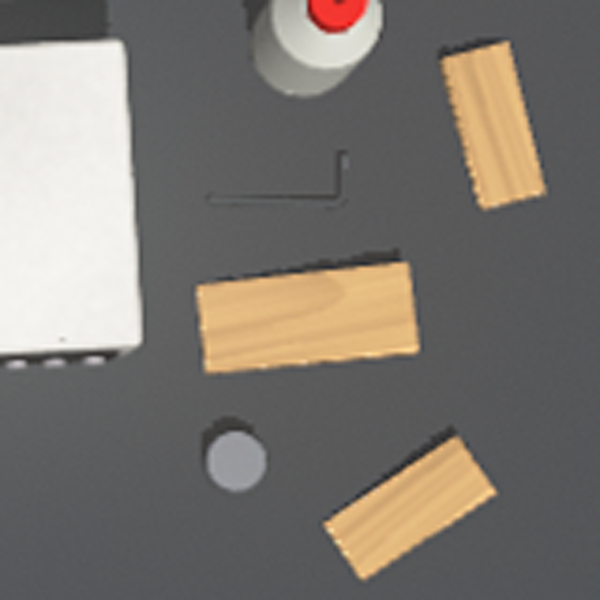

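View pics/ctop2.png

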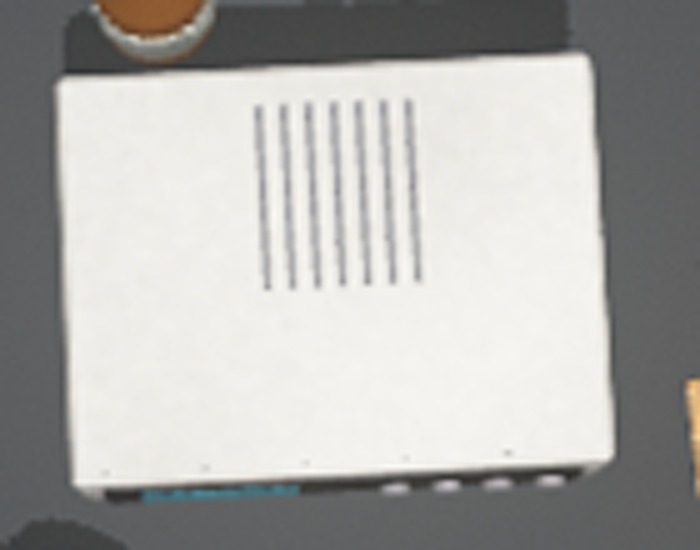

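View pics/cside.png

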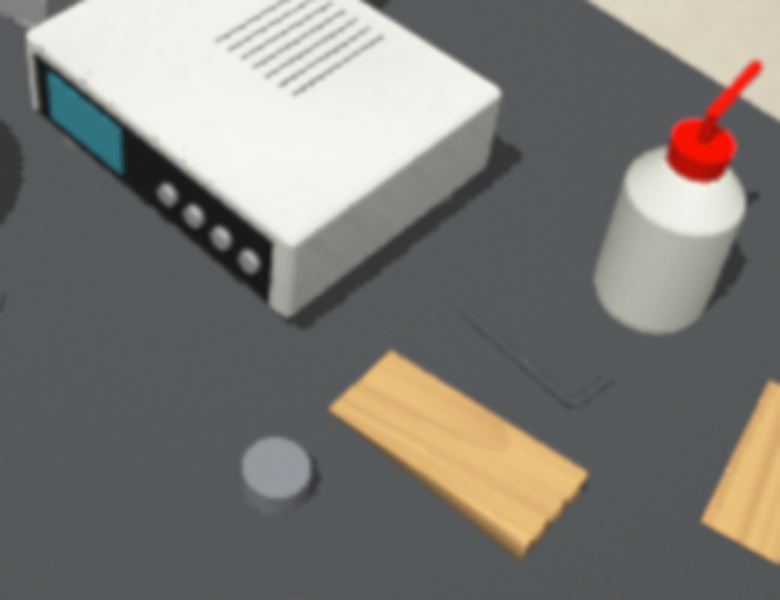

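```bash
cat > h.py <<'E'
import numpy as np
from workcell import *
from scipy.optimize import least_squares
def proj(n,P,c=None):
    c=c or calibration(n);P=np.atleast_2d(P);q=P@c["world_to_cam"][:3,:3].T+c["world_to_cam"][:3,3]
    q=q@c["K"].T;return q[:,:2]/q[:,2:]
def ray(n,uv,z):
    c=calibration(n);R=c["world_to_cam"][:3,:3];t=c["world_to_cam"][:3,3]
    d=R.T@np.linalg.solve(c["K"],[uv[0],uv[1],1]);o=-R.T@t
    return o+d*(z-o[2])/d[2]
def uncrop(l,o,s): return [((u+.5)/s-.5+o[0],(v+.5)/s-.5+o[1]) for u,v in l]
def fit(obs,local,x0):
    L=np.array(local)
    def W(p):
        c,s=np.cos(p[2]),np.sin(p[2]);return np.c_[p[0]+c*L[:,0]-s*L[:,1],p[1]+s*L[:,0]+c*L[:,1],L[:,2]]
    def f(p):
        return np.concatenate([(proj(n,W(p)[idx])-np.array(uv)).ravel() for n,idx,uv in obs])
    r=least_squares(f,x0);return r.x,np.round(r.fun,1)
WL=[(.07,.03,.003),(.07,-.03,.003),(-.07,.03,.022),(-.07,-.03,.022)] # thinL thinR thickL thickR
BL=[(.1,.13,.1),(.1,-.13,.1),(-.1,-.13,.1),(-.1,.13,.1)]
def rep(b,w):
    R=lambda p:np.array([[np.cos(p[2]),-np.sin(p[2])],[np.sin(p[2]),np.cos(p[2])]])
    print("box",b,"deg",np.degrees(b[2]));print("wedge",w,"deg",np.degrees(w[2]))
    foot=b[:2]+R(b)@[-.075,-.105];tip=w[:2]+R(w)@[.07,0];tail=w[:2]+R(w)@[-.07,0]
    print("foot",foot,"tip",tip,"tail",tail,"tip in box",R(b).T@(tip-b[:2]))
E
python3 - <<'E'
from h import *
wt=uncrop([(197,286),(206,373),(409,262),(419,351)],(340,170),3.75)
# robot looks +x, box x away; wedge x -> +y world. wedge left (y+) = world -x side (near)
wt=[wt[1],wt[0],wt[3],wt[2]]
bt=uncrop([(57,76),(593,53),(614,461),(73,488)],(255,170),5)
print([ray("top",u,z) for u,z in zip(wt,(.003,.003,.022,.022))])
wsd=uncrop([(330,408),(390,350),(588,474)],(250,200),3)
bsd=uncrop([(503,92),(290,245),(28,35)],(250,200),3)
for obs in ([("top",[0,1,2,3],bt)],[("side",[1,2,3],bsd)],[("top",[0,1,2,3],bt),("side",[1,2,3],bsd)]):
    b,r=fit(obs,BL,[.5,-.0,0]);print(b,r)
for obs in ([("top",[0,1,2,3],wt)],[("side",[0,1,3],wsd)],[("top",[0,1,2,3],wt),("side",[0,1,3],wsd)]):
    w,r=fit(obs,WL,[.5,-.25,1.57]);print(w,r)
rep(b,w)
puck=uncrop([(237,461)],(340,170),3.75)[0];print("puck",ray("top",puck,.02))
print("hex",[ray("top",u,.003) for u in uncrop([(208,197),(338,202),(345,152)],(340,170),3.75)])
print("bottle",ray("top",uncrop([(303,60)],(340,170),3.75)[0],0))
print("smallwedge",[ray("top",u,.01) for u in uncrop([(324,521),(456,437),(496,491),(364,580)],(340,170),3.75)])
E
```

```text
[array([ 0.51119919, -0.10871177,  0.003     ]), array([ 0.57013853, -0.10255672,  0.003     ]), array([ 0.52664315, -0.24853273,  0.022     ]), array([ 0.58636134, -0.24238566,  0.022     ])]
[0.61157882 0.07825279 0.06087619] [-0.5 -0.3  0.3 -0.5  0.8  0.6 -0.6  0.2]
[0.61054716 0.07652363 0.05436909] [ 1.5 -0.1  0.3  0.6 -1.9 -1.5]
[0.61115719 0.07761312 0.05821158] [-0.1 -0.3  0.7 -0.2  1.   0.9 -0.4  0.3  1.2 -0.7  0.5  0.1 -2.  -1.7]
[ 0.54858651 -0.17554839  1.68198676] [ 0.2  0.1  0.  -0.2 -0.   0.  -0.2  0.1]
[ 0.54748104 -0.17638434  1.68089855] [-0.2  0.   0.5  0.3 -0.2 -0.3]
[ 0.54805726 -0.17599452  1.68203315] [ 0.4  0.3  0.2  0.   0.1  0.3 -0.1  0.3 -0.2 -0.2  0.5  0.  -0.2 -0.7]
box [0.61115719 0.07761312 0.05821158] deg 3.335277803957152
wedge [ 0.54805726 -0.17599452  1.68203315] deg 96.37340028006153
foot [ 0.54239299 -0.03157243] tip [ 0.54028673 -0.10642715] tail [ 0.55582779 -0.24556189] tip in box [-0.08145764 -0.17960539]
puck [ 0.45173763 -0.12722829  0.02      ]
hex [array([ 0.63115862, -0.10996274,  0.003     ]), array([ 0.6290669 , -0.19848248,  0.003     ]), array([ 0.66359083, -0.2034512 ,  0.003     ])]
bottle [ 0.72761166 -0.17552454  0.        ]
smallwedge [array([ 0.41299767, -0.18666605,  0.01      ]), array([ 0.47022575, -0.27544246,  0.01      ]), array([ 0.43458015, -0.30180152,  0.01      ]), array([ 0.37435257, -0.21310789,  0.01      ])]
```

The crop shows the wedge's thin end facing the box (x≈340+200/3.75) and its thick, shadowed end at the right. Both cameras agree on its pose within 1 mm. I'll push its tail with the two fingertips about 30 mm apart, so the push stays square.

Emit:
jog_arm(plan=[[0.032,-0.035,0,0,0,-3],[0.032,-0.035,0,0,0,-3],[0.032,-0.035,0,0,0,-3],[0.032,-0.035,0,0,0,-3],[0.032,-0.035,0,0,0,-3],[0.032,-0.035,0,0,0,-3],[0.032,-0.035,0,0,0,-3],[0.032,-0.035,0,0,0,-3],[0.032,-0.035,0,0,0,-3],[0.032,-0.035,0,0,0,-3]], hand=0.35, force=60)

```text
clock: 1.15
tcp_pos: [0.4978, 0.1954, 0.2312]
orientation: [-0.0, 0.407, 0.913, 0.0]
wrist_force: [0.5, 1.2, -0.4]
finger_gap: 0.0298
```

Emit:
jog_arm(plan=[[0.007,-0.048,0,0,0,-3.5],[0.007,-0.048,0,0,0,-3.5],[0.007,-0.048,0,0,0,-3.5],[0.007,-0.048,0,0,0,-3.5],[0.007,-0.048,0,0,0,-3.5],[0.007,-0.048,0,0,0,-3.5],[0.007,-0.048,0,0,0,-3.5],[0.007,-0.048,0,0,0,-3.5],[0.007,-0.048,0,0,0,-3.5],[0,-0.048,0,0,0,-3.5]])

```text
clock: 2.15
tcp_pos: [0.5602, -0.2849, 0.2308]
orientation: [-0.0, 0.663, 0.749, 0.0]
wrist_force: [0.2, -0.2, 0.1]
finger_gap: 0.0297
```

Run:
```python
from h import *
import workcell; print([k for k in dir(workcell) if k[0]!='_'])
from scipy.spatial.transform import Rotation as R
s=get_state();q=s["orientation"];r=R.from_quat([*q[1:],q[0]]).as_matrix()
print(s["clock"],s["tcp_pos"],r.round(3),"jaw deg",np.degrees(np.arctan2(r[1,1],r[0,1])),s["finger_gap"],s["wrist_force"],s["joint_pos"])
```

```text
['MotionError', 'calibration', 'get_state', 'hand_in', 'hold_point_z', 'read_camera']
2.15 [ 0.56021619 -0.28486143  0.23078655] [[-0.121  0.993  0.   ]
 [ 0.993  0.121  0.   ]
 [ 0.     0.    -1.   ]] jaw deg 6.9435109897944525 0.029702836399380247 [ 0.21060408 -0.23886673  0.14984343] [-5.98197991e-01  4.20420980e-01  2.00528067e-01  1.35098022e+00
  3.07812752e-04  8.51411175e-01]
```

Emit:
jog_arm(plan=[[0,0,-0.04,0,0,-0.5],[0,0,-0.04,0,0,0],[0,0,-0.04,0,0,0],[0,0,-0.03,0,0,0],[0,0,-0.025,0,0,0],[0,0,-0.02,0,0,0],[0,0,-0.015,0,0,0],[0,0,-0.01,0,0,0],[0,0,-0.005,0,0,0],[0,0,0,0,0,0]])

```text
clock: 3.15
tcp_pos: [0.5597, -0.2827, 0.0058]
orientation: [-0.0, 0.665, 0.747, -0.0]
wrist_force: [0.2, -0.5, -0.9]
finger_gap: 0.03
```

Run:
```python
from h import *
import cv2
s=get_state();print(hold_point_z,s["tcp_pos"],s["wrist_force"])
a=read_camera("side")[...,::-1]
cv2.imwrite("pics/side1.png",cv2.resize(a[200:420,250:510],None,fx=2.7,fy=2.7,interpolation=cv2.INTER_CUBIC))
```

```text
0.0187 [ 0.55968018 -0.28266988  0.00583148] [ 0.15084164 -0.50136331 -0.85901003]
```

View pics/side1.png

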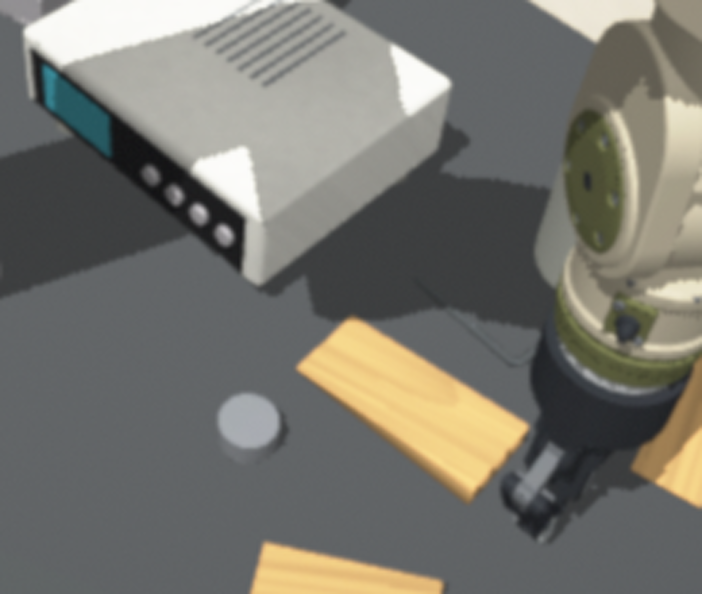

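Emit:
jog_arm(plan=[[-0.001,0.01,0,0,0,0],[-0.001,0.01,0,0,0,0],[-0.001,0.01,0,0,0,-0.3],[-0.001,0.01,0,0,0,-0.4],[-0.001,0.01,0,0,0,-0.4],[-0.001,0.01,0,0,0,-0.4],[-0.001,0.01,0,0,0,-0.4],[-0.001,0.01,0,0,0,-0.4],[-0.001,0.01,0,0,0,-0.4],[0,0.005,0,0,0,-0.3]])

```text
clock: 4.2
tcp_pos: [0.5505, -0.1866, 0.0062]
orientation: [-0.0, 0.685, 0.729, -0.0]
wrist_force: [-0.1, -1.3, 0.0]
finger_gap: 0.03
```

Run:
```python
from h import *
import cv2
s=get_state();print(s["clock"],s["tcp_pos"],s["wrist_force"])
for n,(x,y,w,h) in dict(top=(340,170,160,120),side=(300,250,210,160)).items():
    a=read_camera(n)[...,::-1]
    cv2.imwrite(f"pics/{n}2.png",cv2.resize(a[y:y+h,x:x+w],None,fx=3.75,fy=3.75,interpolation=cv2.INTER_CUBIC))
```

```text
4.2 [ 0.55051998 -0.18658807  0.00619469] [-0.08079525 -1.29652338  0.01903329]
```

View pics/top2.png

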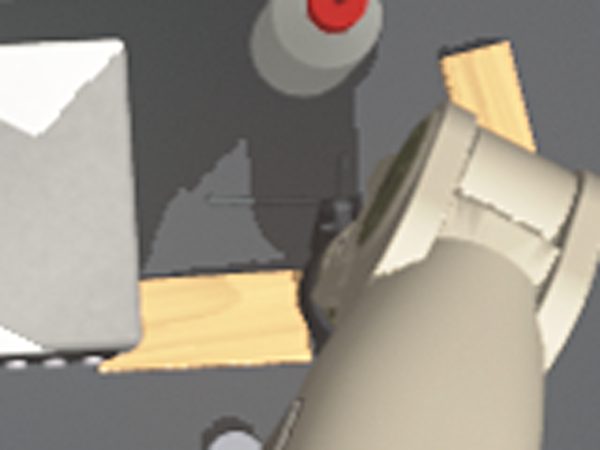

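View pics/side2.png

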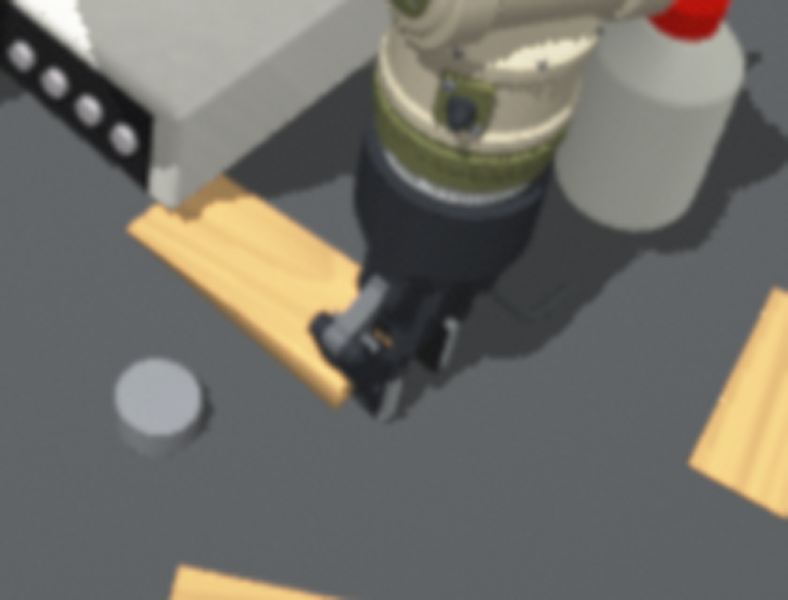

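Emit:
jog_arm(plan=[[0,0.002,0,0,0,0],[0,0.002,0,0,0,0],[0,0.002,0,0,0,0],[0,0.002,0,0,0,0],[0,0.002,0,0,0,0],[0,0.002,0,0,0,0],[0,0.002,0,0,0,0],[0,0.002,0,0,0,0],[0,0.002,0,0,0,0],[0,0.002,0,0,0,0]])

```text
clock: 5.3
tcp_pos: [0.551, -0.1677, 0.0063]
orientation: [0.0, 0.685, 0.729, 0.0]
wrist_force: [0.1, -0.4, -0.3]
finger_gap: 0.0302
```

Emit:
jog_arm(plan=[[0,0.001,0,0,0,0],[0,0.001,0,0,0,0],[0,0.001,0,0,0,0],[0,0.001,0,0,0,0],[0,0.001,0,0,0,0],[0,0.001,0,0,0,0],[0,0.001,0,0,0,0],[0,0.001,0,0,0,0],[0,0,0,0,0,0],[0,0,0,0,0,0]])

```text
clock: 6.3
tcp_pos: [0.551, -0.1597, 0.0063]
orientation: [-0.0, 0.685, 0.729, 0.0]
wrist_force: [0.3, 0.5, 0.2]
finger_gap: 0.0296
```

Emit:
jog_arm(plan=[[0,0.001,0,0,0,0],[0,0.001,0,0,0,0],[0,0.001,0,0,0,0],[0,0.001,0,0,0,0],[0,0.001,0,0,0,0],[0,0.001,0,0,0,0],[0,0,0,0,0,0],[0,0,0,0,0,0],[0,0,0,0,0,0],[0,0,0,0,0,0]])

```text
clock: 7.3
tcp_pos: [0.551, -0.1538, 0.0063]
orientation: [-0.0, 0.685, 0.729, 0.0]
wrist_force: [0.3, -0.6, -1.2]
finger_gap: 0.0301
```

Emit:
jog_arm(plan=[[0,0.001,0,0,0,0],[0,0.001,0,0,0,0],[0,0.001,0,0,0,0],[0,0.001,0,0,0,0],[0,0.001,0,0,0,0],[0,0.001,0,0,0,0],[0,0.001,0,0,0,0],[0,0,0,0,0,0],[0,0,0,0,0,0],[0,0,0,0,0,0]])

```text
clock: 8.3
tcp_pos: [0.5517, -0.1515, 0.0068]
orientation: [0.003, 0.686, 0.728, -0.003]
wrist_force: [-1.0, -15.2, -3.4]
finger_gap: 0.0299
```

Emit:
jog_arm(plan=[[0,0.001,0,0,0,0],[0,0.001,0,0,0,0],[0,0.001,0,0,0,0],[0,0.001,0,0,0,0],[0,0.001,0,0,0,0],[0,0.001,0,0,0,0],[0,0,0,0,0,0],[0,0,0,0,0,0],[0,0,0,0,0,0],[0,0,0,0,0,0]])

```text
clock: 9.3
tcp_pos: [0.5513, -0.1461, 0.0068]
orientation: [0.003, 0.686, 0.728, -0.004]
wrist_force: [-2.3, -17.5, -2.0]
finger_gap: 0.0298
```

Resistance jumped to 15–17 N, and I batched one push too many, so the box was probably shoved a few millimetres. I'll back off and look.

Emit:
jog_arm(plan=[[0,-0.003,0,0,0,0],[0,-0.003,0,0,0,0],[0,-0.003,0,0,0,0],[0,-0.003,0,0,0,0],[0,-0.005,0,0,0,0],[0,-0.006,0,0,0,0],[0,-0.007,0,0,0,0],[0,0,0.05,0,0,0],[0,0,0.05,0,0,0],[0,0,0.05,0,0,0]])

```text
clock: 10.3
tcp_pos: [0.5505, -0.1712, 0.1577]
orientation: [-0.0, 0.685, 0.729, -0.0]
wrist_force: [1.2, -1.0, -0.2]
finger_gap: 0.0303
```

Run:
```python
from h import *
import cv2
s=get_state();print(s["clock"],s["tcp_pos"],s["wrist_force"])
for n,(x,y,w,h,f) in dict(top=(255,170,160,120,5),side=(240,150,230,180,3.4)).items():
    a=read_camera(n)[...,::-1];cv2.imwrite(f"pics/{n}3f.png",a)
    cv2.imwrite(f"pics/{n}3.png",cv2.resize(a[y:y+h,x:x+w],None,fx=f,fy=f,interpolation=cv2.INTER_CUBIC))
```

```text
10.3 [ 0.55045782 -0.17117664  0.15769952] [ 1.16581131 -1.00500438 -0.17497128]
```

View pics/top3.png

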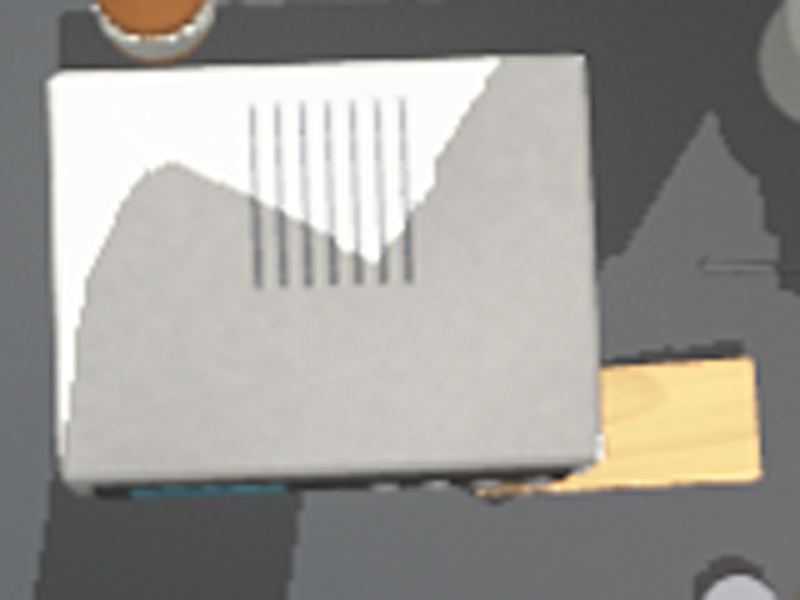

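View pics/side3.png

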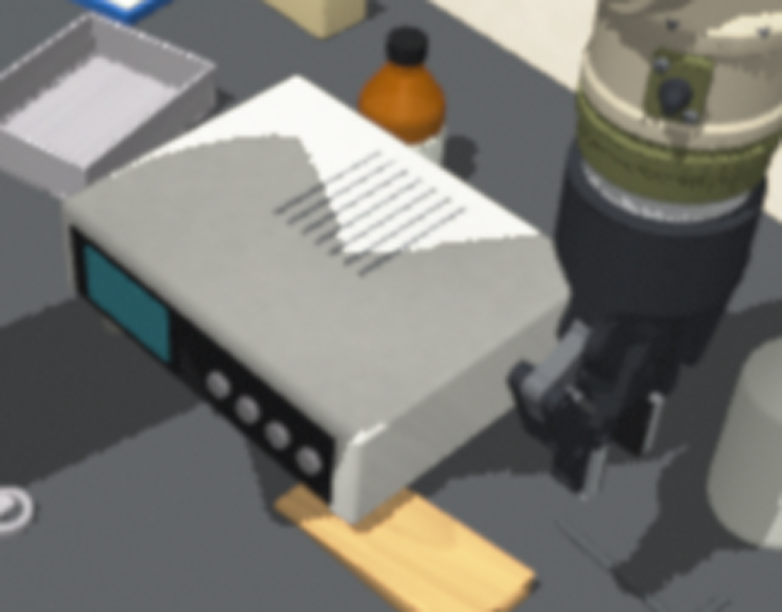

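Run:
```python
from h import *
bt=uncrop([(48,74),(587,53),(602,465),(62,490)],(255,170),5)
b,r=fit([("top",[0,1,2,3],bt)],BL,[.6,.07,0]);print(r)
wt=uncrop([(475,494),(763,481),(752,357)],(255,170),5)
w,r=fit([("top",[0,2,3],wt)],WL,[.55,-.08,1.6]);print(r)
rep(b,w)
```

```text
[-0.3 -0.1 -0.1 -0.   1.   0.3 -0.6 -0.3]
[ 0.6 -0.  -0.7 -0.5  0.1  0.5]
box [0.61101091 0.08278838 0.05485631] deg 3.143035207308901
wedge [ 0.54549984 -0.06455665  1.63082252] deg 93.43924773562333
foot [ 0.54188075 -0.02616584] tip [0.54130053 0.00531728] tail [ 0.54969915 -0.13443057] tip in box [-0.07385317 -0.07353243]
```

The wedge tip is about 31 mm past the foot centre, and the box was shoved about 5 mm, well within the limit. Next I'll press on the corner at (0.542, -0.026).

Emit:
jog_arm(plan=[[-0.001,0.02,0,0,0,0],[-0.001,0.02,0,0,0,0],[-0.001,0.02,0,0,0,0],[-0.001,0.02,0,0,0,0],[-0.001,0.02,0,0,0,0],[-0.001,0.02,0,0,0,0],[-0.001,0.02,-0.01,0,0,0],[-0.001,0.005,-0.02,0,0,0],[0,0,-0.015,0,0,0],[0,0,-0.008,0,0,0]], hand=0)

```text
clock: 11.4
tcp_pos: [0.542, -0.0256, 0.1016]
orientation: [-0.001, 0.685, 0.729, -0.001]
wrist_force: [-0.5, 0.1, 0.4]
finger_gap: 0.0002
```

Emit:
jog_arm(plan=[[0,0,-0.001,0,0,0],[0,0,-0.001,0,0,0],[0,0,-0.001,0,0,0],[0,0,-0.001,0,0,0],[0,0,-0.001,0,0,0],[0,0,0,0,0,0],[0,0,0,0,0,0],[0,0,0,0,0,0],[0,0,0,0,0,0],[0,0,0,0,0,0]])

```text
clock: 12.4
tcp_pos: [0.5436, -0.0262, 0.1]
orientation: [0.001, 0.685, 0.729, 0.0]
wrist_force: [-1.1, 0.1, 7.7]
finger_gap: -0.0004
```

Emit:
jog_arm(plan=[[0,0,-0.001,0,0,0],[0,0,0,0,0,0],[0,0,0,0,0,0],[0,0,0,0,0,0],[0,0,0,0,0,0],[0,0,0,0,0,0],[0,0,0,0,0,0],[0,0,0,0,0,0],[0,0,0,0,0,0],[0,0,0,0,0,0]])

```text
clock: 13.4
tcp_pos: [0.5436, -0.0262, 0.1]
orientation: [0.001, 0.685, 0.729, 0.001]
wrist_force: [-5.4, -0.2, 13.0]
finger_gap: 0.0001
```

Run:
```python
from h import *
import cv2
s=get_state();print(s["clock"],s["tcp_pos"],s["wrist_force"])
```

```text
13.4 [ 0.54360273 -0.02623452  0.09996961] [-5.38678665 -0.16830459 12.97447836]
```

Going from 7.7 to 13 N, the tip stayed at z = 0.1000 (under 0.1 mm of sink), so the corner is firm and at nominal height. I'll release slowly, then clear.

Emit:
jog_arm(plan=[[0,0,0.001,0,0,0],[0,0,0.001,0,0,0],[0,0,0.001,0,0,0],[0,0,0,0,0,0],[0,0,0,0,0,0],[0,0,0,0,0,0],[0,0,0,0,0,0],[0,0,0,0,0,0],[0,0,0,0,0,0],[0,0,0,0,0,0]])

```text
clock: 14.4
tcp_pos: [0.543, -0.0259, 0.1003]
orientation: [0.0, 0.685, 0.729, 0.0]
wrist_force: [-0.2, 0.3, 0.2]
finger_gap: 0.0001
```

Emit:
jog_arm(plan=[[0,0,0.005,0,0,0],[0,0,0.01,0,0,0],[0,0,0.02,0,0,0],[0,0,0.03,0,0,0],[0,0,0.04,0,0,0],[0,-0.03,0.03,0,0,0],[0,-0.05,0,0,0,0],[0,-0.05,0,0,0,0],[0,-0.05,0,0,0,0],[0,-0.05,0,0,0,0]])

```text
clock: 15.4
tcp_pos: [0.5429, -0.2578, 0.2368]
orientation: [0.001, 0.685, 0.729, 0.0]
wrist_force: [0.1, -0.4, -0.1]
finger_gap: 0.0
```

Run:
```python
from h import *
import cv2
s=get_state();print(s["clock"],s["tcp_pos"],s["wrist_force"])
for n,(x,y,w,h,f) in dict(top=(255,170,160,120,5),side=(240,150,230,180,3.4)).items():
    a=read_camera(n)[...,::-1];cv2.imwrite(f"pics/{n}4f.png",a)
    cv2.imwrite(f"pics/{n}4.png",cv2.resize(a[y:y+h,x:x+w],None,fx=f,fy=f,interpolation=cv2.INTER_CUBIC))
```

```text
15.4 [ 0.54292841 -0.25775109  0.23678053] [ 0.12045893 -0.43450554 -0.05583949]
```

View pics/top4.png

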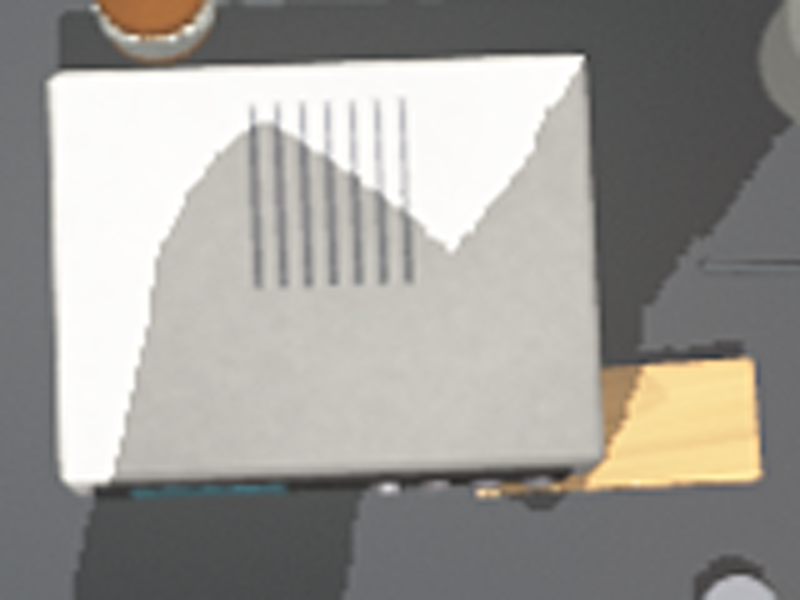

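View pics/side4.png

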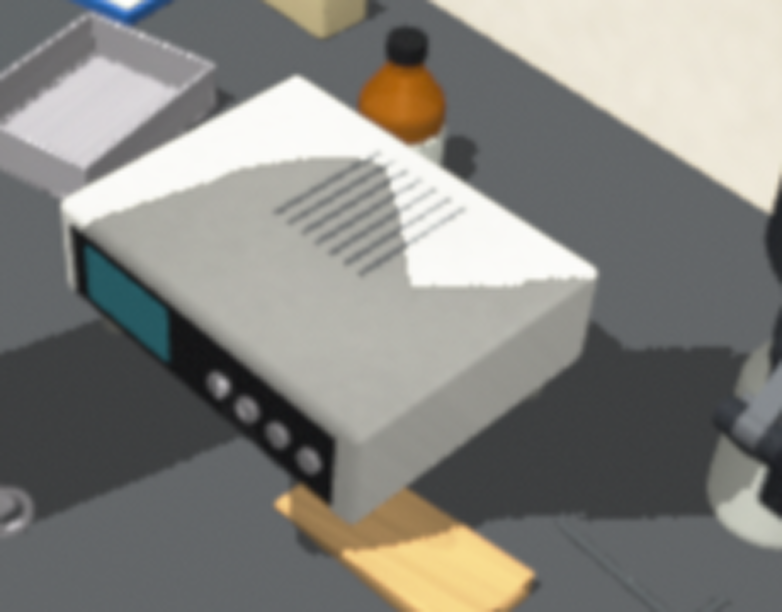

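The corner crop (wedge tail at 757,420, box edge at about 600) matches the picture from before the press. Box and wedge haven't moved, the neighbours are in place and the hand is clear, so I'm handing in.

Run:
```python
from workcell import *
print(hand_in())
```

```text
the job is handed in; nothing more can be done
None
```

I pushed the largest wedge in under the short foot with two fingertips and pressed on the corner above it. The box no longer rocks. I handed in at about 15.5 s, but no verdict is reported.

- **Wedge:** in the pictures its tip is about 31 mm past the foot's centre and nearly in line with it sideways. It did not move during the press.
- **Press test:** the reading was 7.7 N and then 13 N, about 1 s each, so a little over the 10 N asked. The corner stayed at 100.0 mm, sinking less than 0.1 mm between the two readings. I took level from that height rather than measuring the tilt.
- **Pushed too hard:** the push reached 15–17 N because I sent one push too many before reading the force. That shoved the box about 5 mm (limit 30 mm).
- **Not measured:** I had no reading of the force between wedge and foot. I take it as tight from the push resistance and the press test.
- **Finish:** the hand is clear and touching nothing. The bystanders near the work look unmoved in the last pictures; I did not re-measure them all.

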